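# Shut a lever-arch file with one finger and press the sheets down

## Robot

A 6-joint arm with a two-finger parallel gripper is mounted at the origin on a cart in front of the work surface, level with it; the furniture and walls round the work are solid. World frame = base frame: x ahead of the robot, y to its left, z up, the work surface at z = 0. Lengths are in m, angles in rad, forces in N, time in s.
With the tool pointing down it reaches from about 0.375 to 0.9 m from the base axis. Payload 3.1 kg.
Tool frame: the origin (TCP) lies between the finger pads; the fingertips stand 22 mm ahead of it and the grasp point (between the pads) lies 3 mm ahead of it; z points along the fingers, y is the line along which they close (so a half turn about z gives the same grasp; the last joint's range is limited). The gripper opens to 87 mm and grips with 3 to 60 N. Pads are 19 mm wide; open, the fingers measure 117 mm over their backs; the gripper's body (75 mm by 190 mm) begins 51 mm behind the grasp point.
Start: joints at [0.95, 0.527, 1.433, -0, 1.181, -0.178], TCP at [0.268, 0.565, 0.245] pointing down, gripper open.
Joint ranges: [-3.08, 3.08], [-0.75, 2.2], [0.22, 2.44], [-1.43, 4.57], [0, 2.65], [-2.85, 2.85]. Speed limits (rad/s): [2.79, 2.79, 3.14, 3.14, 3.14, 3.14].

## Interface

Orientations are given as a rotation vector (axis times angle).
In Python, from bench import ctrl gives the robot as it stands.
- The arm moves only by the shell command python3 -m crank 'ROWS' [OPENING] [FORCE]. ROWS is JSON, one flat list of numbers, 6 for each row, row after row: the shift along the tool's x, y, z in mm, then the turn, a rotation vector about the tool's x, y, z in degrees. In form: [x, y, z, ax, ay, az, x, y, z, ax, ay, az, ...]. A call has 1 to 8 rows; each row is the pose to reach, as a shift and turn from the pose commanded when the call began, along the tool's axes at that moment; what a row does not reach only later rows make up. A row lasts 1/10 s, in which the tool goes at most 50 mm and 8.59 degrees, less where a joint would pass 70% of its speed; a pose out of reach is approached as far as the arm can. A call with a gripper value outside its range is refused whole. OPENING is the opening, from -1 (shut) to 1 (fully open), set as the call begins (- or left out, the last holds). The fingers move at their own pace and stop on an object; FORCE is the grip in N (left out, the last holds). Time passes only in rows, so rows that repeat a pose let the fingers close. It gives the time, the measured TCP pose, the force, the opening and the grip force at its end, in the units of the state.
- ctrl.sense(): the state, without advancing time (a new reading comes with each control period).
- ctrl.camera(name): name is "scene" or "top" or "wrist"; returns the picture (480x640x3 uint8, blue, green, red); there is no depth.
- ctrl.calibration(name): a dict with "vertical_fov" (degrees; the focal length in pixels is half the picture's height over the tangent of half this angle, whatever the lens; pixels are square), "cx", "cy" (the principal point, pixels), "rvec" (rotation vector, rad) and "tvec" (3), from world to camera coordinates, as OpenCV has them. Camera axes: x right, y down, z forward; pixel columns grow to the right and rows downward; lengths in m; the calibration is good to about 2 mm. A picture is of the moment at which its call begins: read the wrist's pose just before it. calibration takes no time and is no camera call; for the wrist camera it gives the pose at the moment of the call.
- ctrl.finish_job(): hands the job in; it is judged then, once.
Trained networks look in the newest picture that a camera, given by its name, has taken for a name from the list of things; names that differ only in an ending like _2 or _b are one class to them, and where a whole thing is asked for, a point or a joint stands for the part that bears it (a point fixed in the world has none). Each returns a list of dicts, best first, with "p" (0 to 1); they miss things now and then, are a little off and sometimes report something else, mostly with a low value. They report only what shows in the picture. A call takes as long as a camera call.
- ctrl.regions_of(label, camera): "pixels" (480x640 bool, what is visible of it).
- ctrl.place_of(label, camera): "at" ([x, y, z] in m, in the coordinates of the camera as it stood for that picture, good to about 4 mm: a listed point, or the origin of a listed thing).
The state is a dict: "t": time; "joint_pos": joint angles; "qvel": joint speeds; "joint_torque": joint torques, N m; "eef_pos": TCP position; "tool_rot": TCP orientation; "force": force on the tool from outside, world axes, zero at the start; "torque": the same for the moment, N m; "finger_gap": opening from 0.0 (shut) to 1.0 (fully open); "gripper_force": force on a finger pad.
Only numpy, scipy, OpenCV 4.12 (cv2) and the standard library are available. Lean on these libraries where they do the work, as an engineer would, in place of code of your own. Each camera call takes 0.05 s, during which the arm holds its last target. There are 200 camera calls.

## Task

The freshly punched sheets are on the posts of the open lever-arch file. With one fingertip push the upright steel lever over, away from the rings, and down until it snaps flat and the rings are shut; only then press the black compressor bar on the rings all the way down onto the sheets. Only push: leave the rings to the lever, do not lift or shove the file, and leave the things lying on it and beside it where they are.

Things in the scene. Friction and masses are not known exactly. Their poses are not given: they have to be found in the camera images.
- lever_file: Dark blue A4 lever-arch file lying open and flat, loose, 1.8 kg, 318 mm along its x, boards 3 mm thick. Origin on the desk midway between the two posts through the sheets; z up, y towards the spine, lever end at -x. In its frame (mm): back board y -219 to 65, spine to 130, front board to 416; posts at x = -40 and 40, y = 0, tops 30 high.
- lever_pin (a point): Middle of the lever's pivot pin, which runs along the file's y: at x -80, y 38, z 12 mm in the file's frame. The lever swings in the plane y = 38; beside it the surface is clear for 25 mm either side of that plane, apart from the bracket's cheeks (18 mm high, within 10 mm of the pin along x).
- lever (a joint): How far the steel lever is pushed down (rad): about 0 open, nearly upright, leaning to the file's -x; 1.3 shut, flat, pointing along -x, 12 mm above the desk, its stop. Arm at 1.3 minus this value above level; 68 mm long from the pin, 16 wide, 2.5 thick, pin on its mid-plane. A spring drives it back up until past about 1.0, then snaps it shut. Takes up to 4 N at 50 mm from the pin.
- lever_end (a point): Centre of the lever's rolled end, 68 mm from the pivot pin (rolled end 8 mm in diameter, 22 mm wide).
- ring_axle (a point): Middle of the axle of the two steel wire rings, along the file's x at y 50, z 9 mm. Rings at x = -40 and 40. They turn with the lever, 0.91 rad in all. Shut they arch over y 0 to 50 mm and meet the posts, top 61 mm above the desk; open they lean towards the spine, over y 30 to 82, and with the bar reach 72 mm.
- sheets_top (a point): Centre of the top of the white sheets, 14.5 mm above the desk; 297 (x) by 210 mm, y -198 to 12 mm in the file's frame. The stack is fixed on the posts.
- bar (a joint): How far the black compressor bar has slid down the rings (m): 0 = at the top, 0.0235 = flat on the sheets, where it stops. Stays where it is left; moves at about 2 N.
- bar_top (a point): Centre of the top of the bar's thumb pad. Bar black plastic, 96 mm along the file's x, 11 mm wide; thumb pad 30 x 14 mm, 5 mm above the bar's underside. The bar rides on the rings: with the rings shut it is level at the file's x = 0, y = 0, and its pad is 43 mm above the desk at joint 0, 19.5 mm when down.
- binder_clip: Black binder clip, 25 x 32 x 35 mm, loose on the front board; leave it. Origin at the centre of its underside.
- eraser: White eraser in a dark blue sleeve, 43 x 24 x 14 mm, loose on the front board; leave it. Origin at the centre of its underside.
- sticky_notes: Yellow pad of sticky notes, 75 x 75 x 12 mm, loose on the sheets; leave it. Origin at the centre of its underside.
- hole_punch: Black two-hole punch, 116 x 125 x 64 mm, loose on the desk to the right; leave it. Origin at the centre of its underside.
- mug: Dark grey mug, 79 x 109 x 90 mm with its handle, loose on the desk to the right; leave it. Origin at the centre of its underside.

How it is judged:
On the way, in this order (a step that is already met when the one before it is completed fails the run):
1. the lever is pushed down flat and the rings are shut, the compressor bar still up off the sheets (value of joint lever above 1.24 rad and value of joint bar below 0.015 m), for 0.2 s.
2. the compressor bar is down on the sheets (value of joint bar above 0.0215 m), for 0.2 s.
At the end, for the whole second after the job is handed in: Lever within 0.06 rad of flat (rings shut), compressor bar within 2 mm of its lowest position on the sheets, file flat on the desk, at rest and within 25 mm of where it lay (value of joint lever above 1.24 rad and value of joint bar above 0.0215 m and distance of lever_file from where it was at the start of the episode below 0.025 m and height (world z) of lever_file below 0.006 m and linear speed of lever_file below 0.01 m/s); the robot touches nothing.
It fails at once if the rings or the bar on them are pushed (over 3 N) while the lever is still up (contact force between the fingers and rings above 3 N and value of joint lever below 1 rad).
It fails at once if the file is lifted off the desk or shoved more than 25 mm (height (world z) of lever_file above 0.01 m or angle between lever_file's own z axis and vertical above 0.06 rad or distance of lever_file from where it was at the start of the episode above 0.025 m).
It fails at once if a thing lying on the file or beside it is moved more than 30 mm (distance of any of binder_clip, eraser, sticky_notes, hole_punch, mug from where it was at the start of the episode above 0.03 m).
It also fails if it takes over 42 s, if anything falls off the work surface, if the arm or the gripper's body presses on something with over 40 N, if the wrist force passes 120 N, or if a joint passes its speed limit or range.

## Working session

There is one attempt and no reset: what is moved stays moved. The work goes in short steps, Python scripts to look and compute and a shell command to move; the robot and the scene stay as the last step left them, time stands still between calls to the robot, and variables do not carry over. Pictures are saved under pics/ and viewed, at most 10 in all, crops included, and the job is handed in when it is done.

```bash
mkdir -p pics; ls
cat > h.py <<'E'
import numpy as np, cv2
from scipy.spatial.transform import Rotation as R
from bench import ctrl
def w(cam,p,c=None):
    c=c or ctrl.calibration(cam); return R.from_rotvec(np.ravel(c["rvec"])).as_matrix().T@(np.array(p)-np.ravel(c["tvec"]))
E
python3 - <<'E'
from h import *
s=ctrl.sense(); print(s["t"],s["eef_pos"],s["tool_rot"],s["finger_gap"])
for cam in ["top","scene"]:
    cv2.imwrite(f"pics/{cam}0.png",ctrl.camera(cam))
    for l in ["lever_file","lever_pin","lever_end","ring_axle","sheets_top","bar_top","sticky_notes","binder_clip","eraser","hole_punch","mug"]:
        print(cam,l,[(round(d["p"],2),w(cam,d["at"]).round(4).tolist()) for d in ctrl.place_of(l,cam)[:2]])
E
```

```text
pics
0.0 [0.26734295 0.56416831 0.24356098] [-0.68969786 -3.06407361  0.00318699] 0.9974335963238153
top lever_file [(0.95, [0.6107, -0.0435, 0.0019]), (0.24, [0.4967, 0.2544, 0.0044])]
top lever_pin [(0.61, [0.5238, -0.0144, 0.0133])]
top lever_end [(0.65, [0.5066, -0.0173, 0.0804])]
top ring_axle [(0.64, [0.6004, 0.0036, 0.0066])]
top sheets_top [(0.73, [0.6155, -0.1375, 0.0172])]
top bar_top [(0.65, [0.6008, -0.0016, 0.0689])]
top sticky_notes [(0.67, [0.662, -0.1483, 0.0125])]
top binder_clip [(0.5, [0.4953, 0.2542, 0.0048]), (0.26, [0.6164, -0.4764, -0.0029])]
top eraser [(0.52, [0.6763, 0.2694, 0.0055]), (0.46, [0.6605, -0.1497, 0.0097])]
top hole_punch [(0.79, [0.4633, -0.4958, -0.0008]), (0.74, [0.6155, -0.4749, -0.0042])]
top mug [(0.9, [0.6146, -0.4772, -0.0053]), (0.72, [0.4615, -0.4967, 0.0017])]
scene lever_file [(0.56, [0.6104, -0.0427, -0.0019])]
scene lever_pin [(0.71, [0.527, -0.0131, 0.0089])]
scene lever_end [(0.61, [0.604, -0.0442, -0.0016]), (0.51, [0.5032, -0.0131, 0.0756])]
scene ring_axle [(0.64, [0.6043, 0.0083, 0.0115])]
scene sheets_top [(0.86, [0.6185, -0.1323, 0.0162])]
scene bar_top [(0.51, [0.5299, -0.015, 0.0129]), (0.43, [0.6064, -0.0055, 0.0639])]
scene sticky_notes [(0.86, [0.6648, -0.1526, 0.0134])]
scene binder_clip [(0.64, [0.5006, 0.2481, 0.0052]), (0.23, [0.6639, -0.1504, 0.013])]
scene eraser [(0.72, [0.614, -0.4773, 0.0013]), (0.6, [0.6797, 0.2688, -0.0017])]
scene hole_punch [(0.79, [0.4623, -0.4955, -0.0012])]
scene mug [(0.9, [0.6119, -0.4774, 0.0009])]
```

```bash
cat > fit.py <<'E'
from h import *
M=[((0,0),[(.6107,-.0435),(.6104,-.0427)]),((-80,38),[(.5238,-.0144),(.527,-.0131)]),((0,50),[(.6004,.0036),(.6043,.0083)]),((0,-93),[(.6155,-.1375),(.6185,-.1323)])]
A=np.array([m[0] for m in M for _ in m[1]])/1e3; B=np.array([q for m in M for q in m[1]])
from scipy.optimize import least_squares
f=lambda p:((A@R.from_euler('z',p[2]).as_matrix()[:2,:2].T+p[:2])-B).ravel()
r=least_squares(f,[.61,-.04,0]);p=r.x
F=lambda q:R.from_euler('z',p[2]).apply(np.array(q)/1e3)+[p[0],p[1],0]
if __name__=="__main__":
    print(p,np.abs(r.fun).max())
    for a in(0.,1.3):
        print('end',a,F([-80-68*np.cos(1.3-a),38,12+68*np.sin(1.3-a)]))
    for cam in["top","scene"]:
        im=cv2.imread(f"pics/{cam}0.png");c=ctrl.calibration(cam);fl=240/np.tan(np.radians(c["vertical_fov"]/2));print(c["vertical_fov"])
        K=np.array([[fl,0,c["cx"]],[0,fl,c["cy"]],[0,0,1]])
        pts=[[-159,-219,3],[159,-219,3],[159,416,3],[-159,416,3],[-80,38,12],[-80-68*np.cos(1.3),38,12+68*np.sin(1.3)],[-40,0,30],[40,0,30],[-148,-198,14],[148,-198,14]]
        u=cv2.projectPoints(np.array([F(q) for q in pts]),np.ravel(c["rvec"]),np.ravel(c["tvec"]),K,None)[0].reshape(-1,2)
        if cam=="top":
            m=u[4].astype(int);
        big=cv2.resize(im,None,fx=3,fy=3,interpolation=cv2.INTER_CUBIC)
        for q in u: cv2.circle(big,tuple(int(v) for v in q*3+1),3,(0,0,255),1)
        m=(u[4]*3).astype(int); x=max(0,m[0]-400);y=max(0,m[1]-300)
        cv2.imwrite(f"pics/{cam}_c.png",big[y:y+600,x:x+800])
        cv2.imwrite(f"pics/{cam}_full.png",cv2.resize(big,(640,480),interpolation=cv2.INTER_AREA))
        print(u.round())
E
python3 fit.py
```

```text
[ 0.60859726 -0.04319112  0.10093357] 0.003417795537871582
end 0.0 [ 0.50707811 -0.01527836  0.07752196]
end 1.3 [ 0.45752153 -0.02029733  0.012     ]
47.88018043817458
[[392. 287.]
 [375. 165.]
 [130. 195.]
 [143. 319.]
 [287. 269.]
 [287. 276.]
 [300. 251.]
 [296. 220.]
 [383. 284.]
 [368. 169.]]
45.67453824099019
[[307. 309.]
 [398. 272.]
 [286. 191.]
 [206. 212.]
 [283. 253.]
 [277. 236.]
 [301. 250.]
 [323. 243.]
 [306. 300.]
 [391. 267.]]
```

View pics/top_c.png

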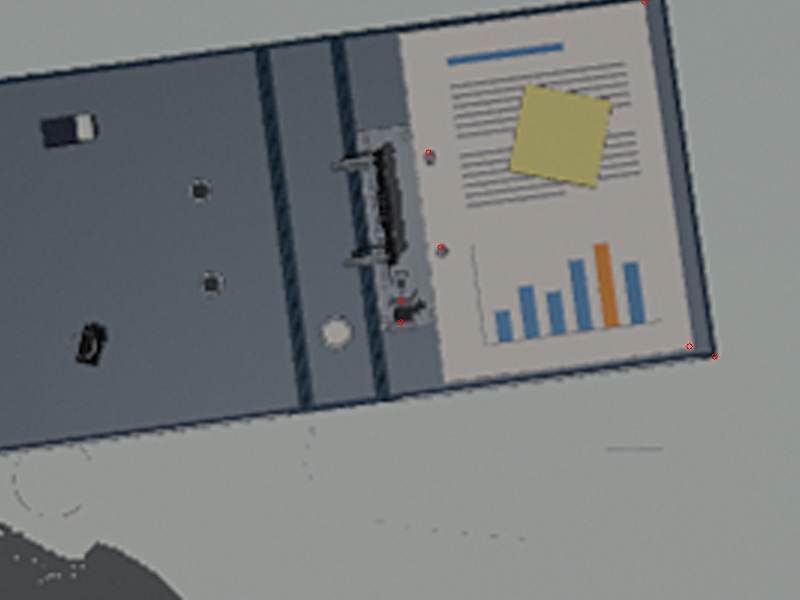

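View pics/scene_full.png

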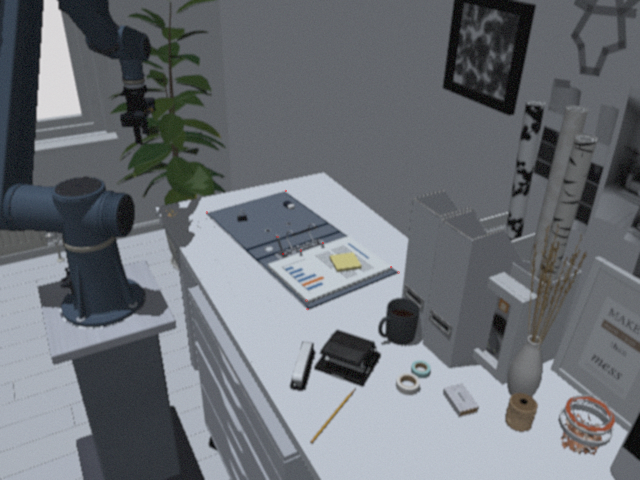

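```bash
cat > go.py <<'E'
from fit import *
def rel(edge_x,tip_z,y=38,yaw=p[2],dx=0):
    "tool-frame shift so that the -x lower edge of closed tips is at file x=edge_x (mm), tip z (mm)"
    s=ctrl.sense();T=R.from_rotvec(s["tool_rot"])
    t=F([edge_x+9.5+dx,y,tip_z+22])
    Y=T.as_matrix()[:,1];turn=-(np.degrees(yaw)+90-np.degrees(np.arctan2(Y[1],Y[0])))
    print((edge_x,tip_z),"shift",(T.inv().apply(t-s["eef_pos"])*1e3).round(1),"turn z",round(turn,1),"tilt",T.as_matrix()[:,2].round(3))
E
python3 -c "
from go import *
rel(-82,180)"
```

```text
(-82, 180) shift [-486.7 -408.2   42.6] turn z -31.2 tilt [ 0. -0. -1.]
```

```bash
python3 -m crank '[-30,-25,3,0,0,-4, -60,-50,6,0,0,-8, -90,-75,9,0,0,-12, -120,-100,12,0,0,-16, -150,-125,15,0,0,-20, -185,-155,18,0,0,-24, -215,-180,20,0,0,-28, -245,-205,22,0,0,-31]' -1 20; python3 -c "
from go import *
rel(-82,180)"
```

```text
t: 2.0
eef_pos: [0.4019, 0.273, 0.2227]
tool_rot: [-0.158, 3.137, 0.0]
force: [0.6, 0.2, 0.3]
finger_gap: 0.358
gripper_force: 0.0
(-82, 180) shift [-101.3 -297.4   20.7] turn z -0.0 tilt [ 0.001  0.    -1.   ]
```

```bash
python3 -m crank '[-12,-37,3,0,0,0, -25,-75,5,0,0,0, -38,-112,8,0,0,0, -50,-150,10,0,0,0, -63,-187,13,0,0,0, -76,-225,16,0,0,0, -89,-262,18,0,0,0, -101,-297,20,0,0,0]'; python3 -m crank '[0,0,0,0,0,0,0,0,0,0,0,0]'
python3 - <<'E'
from go import *
rel(-82,100)
for cam in ["wrist","scene","top"]:
    cv2.imwrite(f"pics/{cam}1.png",ctrl.camera(cam))
    for l in ["lever_file","lever_pin","lever_end","ring_axle","bar_top"]:
        print(cam,l,[(round(d["p"],2),w(cam,d["at"]).round(4).tolist()) for d in ctrl.place_of(l,cam)[:2]])
E
```

```text
t: 2.8
eef_pos: [0.5317, -0.013, 0.2026]
tool_rot: [-0.153, 3.137, -0.0]
force: [0.1, 0.4, 0.2]
finger_gap: 0.003
gripper_force: 0.0
t: 3.0
eef_pos: [0.5309, -0.0118, 0.2024]
tool_rot: [0.151, -3.137, -0.001]
force: [-0.1, 0.5, -0.1]
finger_gap: 0.002
gripper_force: 0.0
(-82, 100) shift [-1.7 -1.1 80.4] turn z -0.3 tilt [-0.001  0.001 -1.   ]
wrist lever_file []
wrist lever_pin [(0.66, [0.5239, -0.0139, 0.0151])]
wrist lever_end [(0.95, [0.505, -0.0135, 0.0795])]
wrist ring_axle []
wrist bar_top []
scene lever_file [(0.96, [0.6051, -0.0431, -0.0002])]
scene lever_pin [(0.86, [0.5307, -0.0142, 0.0113])]
scene lever_end [(0.39, [0.6108, -0.4776, 0.0024]), (0.38, [0.5063, -0.0146, 0.0764])]
scene ring_axle [(0.85, [0.6006, 0.0062, 0.0119]), (0.3, [0.6766, 0.2689, -0.0008])]
scene bar_top [(0.6, [0.6077, -0.0051, 0.0644])]
top lever_file [(0.86, [0.6104, -0.0462, 0.0052])]
top lever_pin []
top lever_end []
top ring_axle [(0.64, [0.675, 0.272, 0.0034]), (0.63, [0.5975, 0.0054, 0.0088])]
top bar_top [(0.46, [0.6018, 0.0008, 0.068])]
```

View pics/wrist1.png

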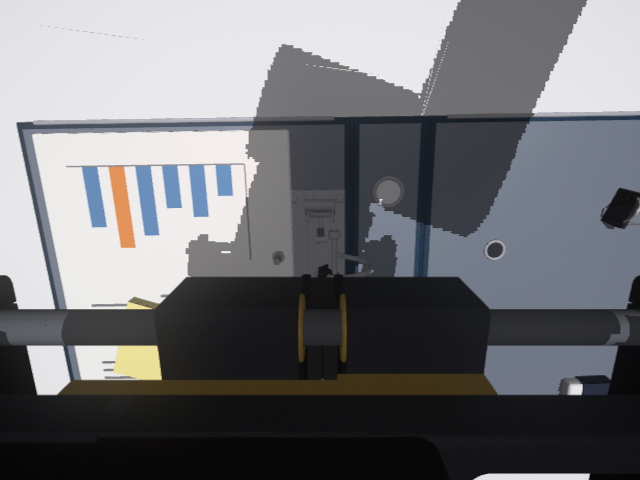

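```bash
python3 -m crank '[-1,-1,30,0,0,0, -2,-1,60,0,0,0, -2,-1,85,0,0,0, -2,-1,105,0,0,0, -2,-1,122,0,0,0, -2,-1,122,0,0,0,-2,-1,122,0,0,0]'
python3 - <<'E'
from go import *
for q in [(-91,58),(-105,53),(-116,44),(-121.5,36),(-125.5,27.4),(-127,20),(-128,12)]: rel(*q)
cv2.imwrite("pics/wrist2.png",ctrl.camera("wrist")); 
im=ctrl.camera("scene"); cv2.imwrite("pics/scene2.png",cv2.resize(im[180:300,210:370],None,fx=4.5,fy=4.5,interpolation=cv2.INTER_CUBIC))
E
```

```text
t: 4.6
eef_pos: [0.5331, -0.012, 0.0806]
tool_rot: [0.154, -3.137, -0.0]
force: [0.6, 0.4, 0.4]
finger_gap: 0.005
gripper_force: 0.0
(-91, 58) shift [ 9.6 -0.7  0.6] turn z -0.2 tilt [-0.  0. -1.]
(-105, 53) shift [23.6 -0.7  5.6] turn z -0.2 tilt [-0.  0. -1.]
(-116, 44) shift [34.6 -0.7 14.6] turn z -0.2 tilt [-0.  0. -1.]
(-121.5, 36) shift [40.  -0.7 22.6] turn z -0.2 tilt [-0.  0. -1.]
(-125.5, 27.4) shift [44.  -0.8 31.2] turn z -0.2 tilt [-0.  0. -1.]
(-127, 20) shift [45.5 -0.8 38.6] turn z -0.2 tilt [-0.  0. -1.]
(-128, 12) shift [46.5 -0.8 46.6] turn z -0.2 tilt [-0.  0. -1.]
```

View pics/scene2.png

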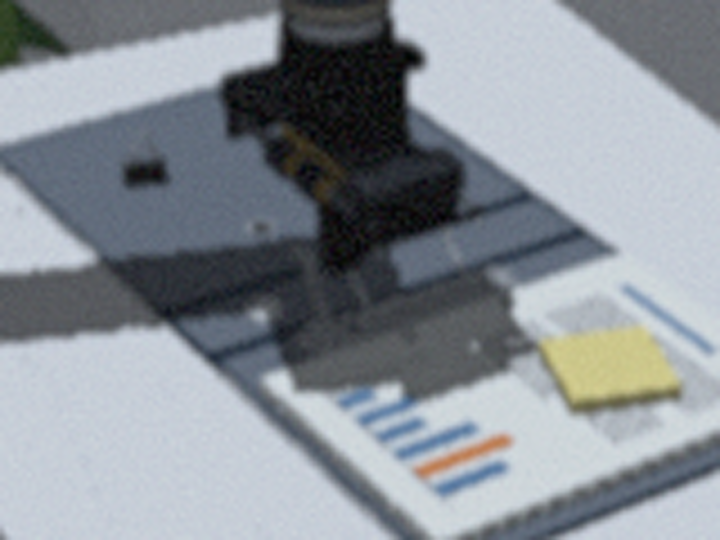

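The scene crop shows the closed tips at about (335,270), between the lever (about (312,270)) and the rings (about (360,290)). I'll push.

```bash
python3 -m crank '[5,-1,0,0,0,0, 10,-1,1,0,0,0, 15,-1,2,0,0,0, 20,-1,4,0,0,0, 24,-1,6,0,0,0, 30,-1,10,0,0,0, 35,-1,15,0,0,0, 35,-1,15,0,0,0]'
python3 - <<'E'
from go import *
for q in [(-121.5,36),(-125.5,27.4),(-127,20),(-128,12)]: rel(*q)
for cam in ["wrist","scene"]:
    im=ctrl.camera(cam); cv2.imwrite(f"pics/{cam}3.png",im)
    for l in ["lever_file","lever_pin","lever_end"]:
        print(cam,l,[(round(d["p"],2),w(cam,d["at"]).round(4).tolist()) for d in ctrl.place_of(l,cam)[:2]])
E
```

```text
t: 5.5
eef_pos: [0.4972, -0.0164, 0.0648]
tool_rot: [0.154, -3.136, -0.001]
force: [1.3, -1.0, 1.3]
finger_gap: 0.005
gripper_force: 0.8
(-121.5, 36) shift [3.9 0.1 6.9] turn z -0.2 tilt [-0.002  0.    -1.   ]
(-125.5, 27.4) shift [ 7.8  0.1 15.5] turn z -0.2 tilt [-0.002  0.    -1.   ]
(-127, 20) shift [ 9.3  0.1 22.9] turn z -0.2 tilt [-0.002  0.    -1.   ]
(-128, 12) shift [10.3  0.1 30.9] turn z -0.2 tilt [-0.002  0.    -1.   ]
wrist lever_file []
wrist lever_pin []
wrist lever_end [(0.69, [0.4751, -0.0199, 0.0571])]
scene lever_file [(0.64, [0.6024, -0.0422, -0.0009])]
scene lever_pin [(0.75, [0.527, -0.015, 0.0125]), (0.61, [0.5014, 0.2473, 0.0056])]
scene lever_end [(0.51, [0.4703, -0.0181, 0.0553]), (0.49, [0.6051, 0.0053, 0.0102])]
```

```bash
python3 -m crank '[4,0,7,0,0,0, 6,0,11,0,0,0, 8,0,16,0,0,0, 9,0,20,0,0,0, 9,0,23,0,0,0, 10,0,28,0,0,0, 10,0,32,0,0,0, 10,0,32,0,0,0]'
python3 - <<'E'
from go import *
for cam in ["wrist","scene"]:
    im=ctrl.camera(cam); cv2.imwrite(f"pics/{cam}4.png",im)
    for l in ["lever_file","lever_pin","lever_end","bar_top"]:
        print(cam,l,[(round(d["p"],2),w(cam,d["at"]).round(4).tolist()) for d in ctrl.place_of(l,cam)[:2]])
E
```

```text
t: 6.7
eef_pos: [0.4879, -0.0172, 0.0353]
tool_rot: [0.155, -3.138, 0.0]
force: [-2.8, 0.6, 19.6]
finger_gap: 0.005
gripper_force: 9.9
wrist lever_file []
wrist lever_pin [(0.83, [0.5278, -0.0167, 0.0161])]
wrist lever_end [(0.97, [0.4549, -0.0234, 0.015])]
wrist bar_top []
scene lever_file [(0.94, [0.6051, -0.0425, -0.003])]
scene lever_pin [(0.64, [0.5277, -0.0134, 0.0119]), (0.23, [0.6107, -0.0466, 0.0401])]
scene lever_end [(0.63, [0.4542, -0.0236, 0.0112]), (0.4, [0.5284, -0.0181, 0.015])]
scene bar_top [(0.5, [0.6101, -0.0476, 0.0392])]
```

```bash
python3 -m crank '[0,0,-15,0,0,0, 0,0,-40,0,0,0, 0,0,-70,0,0,0, 0,0,-100,0,0,0, 0,0,-130,0,0,0, 0,0,-145,0,0,0, 0,0,-145,0,0,0]'
python3 - <<'E'
from go import *
for cam in ["wrist","scene","top"]:
    im=ctrl.camera(cam); cv2.imwrite(f"pics/{cam}5.png",im)
    for l in ["lever_file","lever_end","bar_top","ring_axle","sheets_top"]:
        print(cam,l,[(round(d["p"],2),w(cam,d["at"]).round(4).tolist()) for d in ctrl.place_of(l,cam)[:2]])
rel(-9.5,110,y=0)
E
```

```text
t: 7.9
eef_pos: [0.4896, -0.0176, 0.1804]
tool_rot: [-0.154, 3.133, -0.002]
force: [-0.3, 0.0, -0.6]
finger_gap: 0.004
gripper_force: 0.0
wrist lever_file []
wrist lever_end [(0.7, [0.4545, -0.0234, 0.0134])]
wrist bar_top []
wrist ring_axle []
wrist sheets_top []
scene lever_file [(0.81, [0.6072, -0.0444, -0.0001])]
scene lever_end [(0.53, [0.4519, -0.0209, 0.0159]), (0.34, [0.6621, -0.1506, 0.0149])]
scene bar_top [(0.59, [0.6092, -0.0478, 0.0384])]
scene ring_axle [(0.7, [0.6033, 0.0062, 0.0113])]
scene sheets_top [(0.66, [0.6153, -0.1323, 0.0096])]
top lever_file [(0.97, [0.6055, -0.045, 0.0048])]
top lever_end []
top bar_top [(0.44, [0.6066, -0.044, 0.0416])]
top ring_axle [(0.63, [0.6027, 0.0031, 0.0111])]
top sheets_top [(0.7, [0.6156, -0.1392, 0.0136])]
(-9.5, 110) shift [-117.1  -37.5   46.6] turn z -0.2 tilt [ 0. -0. -1.]
```

View pics/wrist5.png

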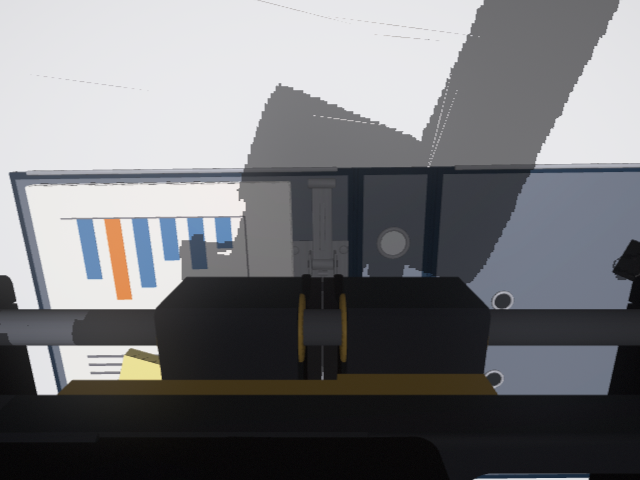

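```bash
python3 -m crank '[-25,-8,0,0,0,0, -50,-17,0,0,0,0, -75,-25,10,0,0,0, -95,-32,20,0,0,0, -110,-37,35,0,0,0, -116,-39,50,0,0,0, -116,-39,75,0,0,0, -116,-39,90,0,0,0]';  python3 -m crank '[0,0,0,0,0,0,0,0,0,0,0,0]'
python3 - <<'E'
from go import *
im=ctrl.camera("scene"); cv2.imwrite("pics/scene6.png",cv2.resize(im[180:300,210:370],None,fx=4.5,fy=4.5,interpolation=cv2.INTER_CUBIC))
for l in ["lever_file","bar_top"]:
    print(l,[(round(d["p"],2),w("scene",d["at"]).round(4).tolist()) for d in ctrl.place_of(l,"scene")[:2]])
rel(-9.5,43,y=0);rel(-9.5,19.5,y=0)
E
```

```text
t: 9.6
eef_pos: [0.606, -0.0444, 0.0865]
tool_rot: [0.154, -3.134, -0.002]
force: [-0.7, 0.5, -0.6]
finger_gap: 0.008
gripper_force: 0.0
t: 9.8
eef_pos: [0.6071, -0.0446, 0.0884]
tool_rot: [0.154, -3.137, -0.0]
force: [0.6, -0.8, -0.3]
finger_gap: -0.0
gripper_force: 0.0
lever_file [(0.7, [0.6044, -0.0413, -0.0038]), (0.65, [0.6633, -0.1496, 0.0131])]
bar_top [(0.63, [0.6122, -0.0463, 0.0391])]
(-9.5, 43) shift [-0.4  1.7 24.8] turn z -0.1 tilt [ 0.002 -0.001 -1.   ]
(-9.5, 19.5) shift [-0.4  1.7 48.3] turn z -0.1 tilt [ 0.002 -0.001 -1.   ]
```

View pics/scene6.png

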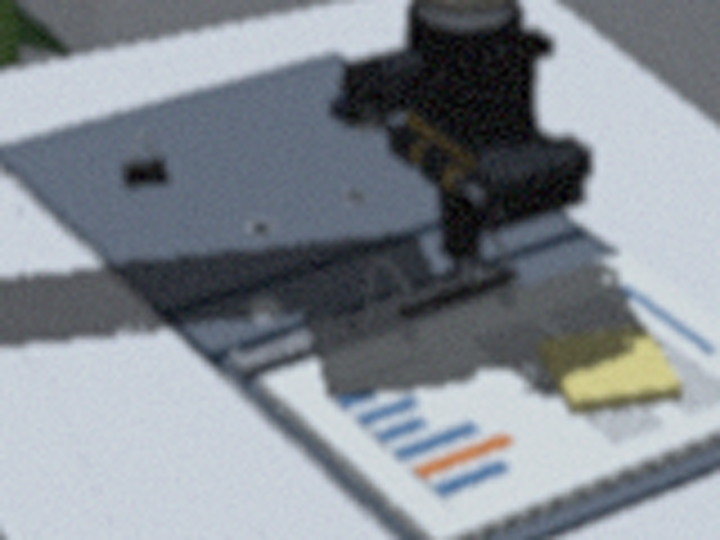

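The crop shows the lever flat at about (270,345), the rings shut, the bar up at (455,290) and the fingertip over its middle at (465,265). Now I press.

```bash
python3 -m crank '[0,0,12,0,0,0, 0,0,22,0,0,0, 0,0,28,0,0,0, 0,0,34,0,0,0, 0,0,40,0,0,0, 0,0,45,0,0,0, 0,0,49,0,0,0, 0,0,51,0,0,0]';  python3 -m crank '[0,0,0,0,0,0,0,0,0,0,0,0,0,0,0,0,0,0]'
```

```text
t: 10.75
eef_pos: [0.6073, -0.0447, 0.041]
tool_rot: [0.155, -3.137, 0.0]
force: [-10.5, 1.8, 35.7]
finger_gap: 0.009
gripper_force: 17.8
t: 11.05
eef_pos: [0.6072, -0.0447, 0.0412]
tool_rot: [0.155, -3.138, 0.0]
force: [-7.8, 0.8, 24.8]
finger_gap: 0.004
gripper_force: 12.5
```

```bash
python3 -m crank '[0,0,-5,0,0,0, 0,0,-20,0,0,0, 0,0,-50,0,0,0, 0,0,-90,0,0,0, 0,0,-130,0,0,0, 0,0,-150,0,0,0, 0,0,-150,0,0,0, 0,0,-150,0,0,0]'
python3 - <<'E'
from go import *
for cam in ["scene","top"]:
    im=ctrl.camera(cam)
    if cam=="scene": cv2.imwrite("pics/scene7.png",cv2.resize(im[180:300,210:370],None,fx=4.5,fy=4.5,interpolation=cv2.INTER_CUBIC))
    for l in ["lever_file","lever_end","bar_top"]:
        print(cam,l,[(round(d["p"],2),w(cam,d["at"]).round(4).tolist()) for d in ctrl.place_of(l,cam)[:2]])
E
```

```text
t: 11.85
eef_pos: [0.6077, -0.0448, 0.1877]
tool_rot: [-0.154, 3.137, -0.0]
force: [0.4, -0.7, 0.1]
finger_gap: 0.011
gripper_force: 0.0
scene lever_file [(0.9, [0.6061, -0.0437, -0.0004])]
scene lever_end [(0.65, [0.4541, -0.0195, 0.0153])]
scene bar_top [(0.5, [0.6134, -0.0478, 0.0191])]
top lever_file [(0.8, [0.6085, -0.0443, 0.0051])]
top lever_end []
top bar_top [(0.43, [0.4629, -0.4977, 0.0012]), (0.39, [0.6049, -0.0434, 0.0209])]
```

View pics/scene7.png

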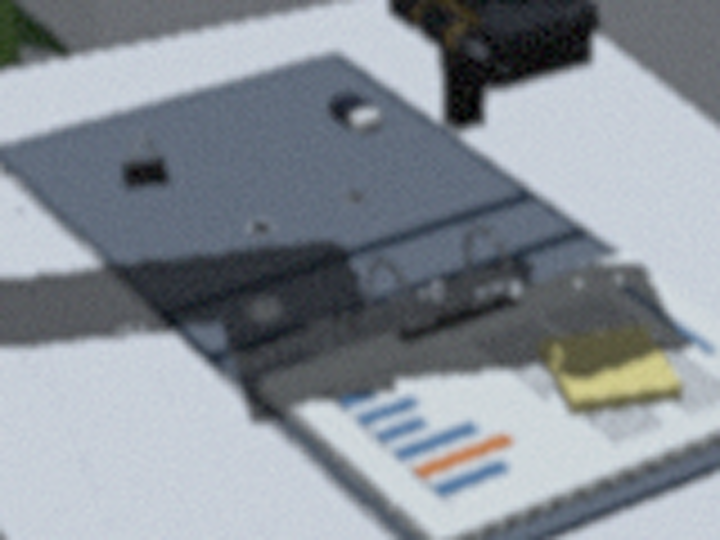

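The bar is now flat on the sheets at about (460,312), with the pad measured at roughly 20 mm high. The rings are shut and nothing else has moved.

```bash
python3 -c "
from bench import ctrl
print(ctrl.finish_job())"
```

```text
the job is handed in; nothing more can be done
None
```

I pushed the lever flat with the rings shut, then pressed the compressor bar down onto the sheets, left the file and the things on and around it where they were, and handed the job in; the hand-in gave no verdict.

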